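Dial the combination of the yellow sample lock box

ROBOT

A 6-joint arm with a two-finger parallel gripper is mounted at the origin on the work surface. World frame = base frame: x ahead of the robot, y to its left, z up, the work surface at z = 0. Lengths are in m, angles in rad, forces in N, time in s.
With the tool pointing down it reaches from about 0.325 to 0.875 m from the base axis. Payload 4.4 kg.
Tool frame: the origin (TCP) lies at the very end of the fingers, on their centre line; the grasp point (between the pads) lies 19 mm behind it (pinch_z is the distance from the TCP to the grasp point, in m); z points along the fingers, x is the direction in which the jaws open and shut, and the axes are right-handed (so a half turn about z gives the same grasp; the last joint's range is limited). The gripper opens to 85 mm and grips with 20 to 120 N. Pads are 22 mm wide; open, the fingers measure 114 mm over their backs; the gripper's body (76 mm by 85 mm) begins 54 mm behind the grasp point. The pads swing forward as they close: fully open they stand 13 mm farther back than shut.
Start: joints at [1.02, 0.207, 1.542, -0, 1.393, -0.15], TCP at [0.224, 0.529, 0.231] pointing down, gripper open.
Joint ranges: [-2.73, 2.73], [-0.86, 2.22], [0.23, 2.46], [-1.11, 4.25], [0.08, 2.63], [-2.82, 2.82]. Speed limits (rad/s): [2.79, 2.79, 3.14, 3.14, 3.14, 3.14].

INTERFACE

Orientations are given as a rotation vector (axis times angle).
In Python, from cell import * gives the robot as it stands.
- The arm moves only by the tool drive_tool, never from a script. Its arguments are lists of equal length, an entry for each row: "xyz": the shift along the tool's x, y, z scaled (see below), a list of three; "dr": the turn, a rotation vector about the tool's x, y, z scaled (see below), a list of three; "claw": the gripper command: -1 is fully open, 1 is shut, values between are in proportion. A call has 1 to 8 rows; each row shifts and turns the commanded pose from where the row before left it, along the tool's axes as they then stand; what a row does not reach is not made up. The controller multiplies each number of a shift by 40 mm and each number of a turn by 0.08 rad. A row lasts 1/10 s, in which the tool goes at most 50 mm and 8.59 degrees, less where a joint would pass 70% of its speed; a pose out of reach is approached as far as the arm can. A call with a number of a shift or a turn outside -1 to 1 is refused whole. A call with a gripper value outside its range is refused whole. The fingers move at their own pace and stop on an object; the grip force is fixed at half the most. Time passes only in rows, so rows that do not move let the fingers close. It gives the time, the measured TCP pose, the force and the opening at its end, in the units of the state.
- observe(): the state, without advancing time (a new reading comes with each control period).
- snapshot(name): name is "scene" or "top" or "wrist"; returns (picture, depth): 480x640x3 uint8, red, green, blue; 480x640 float32, m along the optical axis (not along the pixel's ray), 0 where there is no reading.
- camera_model(name): a dict with "camera_matrix" (3x3 intrinsics, pixels), "origin" and "attitude" of the camera in the world. Camera axes: x right, y up, looking along -z (the intrinsics and any distortion apply to the point x, -y, -z); pixel columns grow to the right and rows downward; lengths in m; the calibration is good to about 2 mm. The wrist camera is an equidistant fisheye: a pixel r from the principal point sees the ray r / f radians off the axis. A picture is of the moment at which its call begins: read the wrist's pose just before it. camera_model takes no time and is no camera call; for the wrist camera it gives the pose at the moment of the call.
- job_done(): hands the job in, once; it reports no verdict.
The state is a dict: "t": time; "joint_pos": joint angles; "qvel": joint speeds; "effort": joint torques, N m; "tcp_pos": TCP position; "tool_rot": TCP orientation; "contact_force": force on the tool from outside, world axes, zero at the start; "moment": the same for the moment, N m; "opening": opening from 0.0 (shut) to 1.0 (fully open).
Only numpy, scipy, OpenCV 4.12 (cv2) and the standard library are available. Lean on these libraries where they do the work, as an engineer would, in place of code of your own. Each camera call takes 0.05 s, during which the arm holds its last target.

TASK

Unlock the sample box with the yellow dial: its ring of twelve marks is numbered like a clock face, with the red mark as 12. Turn the yellow pointer right (clockwise) to 2, then left to 12, then right to 1, coming to a stop for about half a second at each number, and let go with the pointer left on 1. Leave the blue dial as it is and the glass beaker standing where it is.

Things in the scene. Friction and masses are not known exactly. Their poses are not given: they have to be found in the camera images.
- yellow_dial (a joint): Angle in rad of the yellow dial in the middle of the lid of its fixed white lock box. 0: pointer at the red mark (12). Grows clockwise seen from above, 0.5236 a number: 1 is 0.524, 2 is 1.047. Starts between -0.35 and 0.5; stops at -1.2 and 2.2. Takes 0.06 N m to turn, has no spring, stays where left. The flat ring of marks is fixed; only the pointer turns.
- yellow_dial_grip (a point): Grip point on the dial's upright axis, 7 mm under the top of a yellow bar 50 long, 14 wide, 32 mm high, on a black disc 68 mm wide (disc top 23 mm, lid top 32.5 mm below the point). The point turns with the dial: x runs along the bar to the pointer end (white line, thin yellow tip), z up. Box 154 x 164 mm, 85 tall; nothing else on its lid.
- blue_dial_tip (a point): Pointer tip, 44 mm from the turning axis, of the blue dial on the other lock box, the same in all but colour. It must not be turned.
- beaker: Loose glass beaker, 68 mm diameter, 90 mm tall, standing on the bench on the far side of the two boxes; origin at the centre of its underside, z axis up. It must stay.
There are look-alikes about, which are no part of the job. What is shaped like the part that bears yellow_dial but pink is not meant. There is more than one size of the beaker; the job needs the smaller.

How it is judged:
By the outcome, as a careful person would: the job done as asked, in the order asked, and still so for the second after the job is handed in, with the robot touching nothing.
It also fails if it takes over 38 s, if anything falls off the work surface, if the arm or the gripper's body presses on something with over 40 N, if the wrist force passes 120 N, or if a joint passes its speed limit or range.

## Working session

There is one attempt and no reset: what is moved stays moved. The work goes in short steps, Python scripts to look and compute and a tool call to move; the robot and the scene stay as the last step left them, time stands still between calls to the robot, and variables do not carry over. Pictures are saved under pics/ and viewed, and the job is handed in when it is done.

Besides the shell and the picture viewer there is one more tool, called after "Request:" as a command line: name --argument value ..., lists and objects as JSON in quotes. drive_tool: Moves the arm, as the interface text tells. Shifts and turns lie within -1 to 1; 1 stands for 40 mm of shift or 0.08 rad of turn. Its arguments: {"type":"object","properties":{"xyz":{"type":"array"},"dr":{"type":"array"},"claw":{"type":"array"}},"required":["xyz","dr","claw"]}

```bash
ls; mkdir -p pics
python3 - <<'E'
from cell import *
import cv2,numpy as np
print(observe())
for n in("scene","top"):
    p,d=snapshot(n); cv2.imwrite(f"pics/{n}0.png",p[:,:,::-1]); np.save(f"pics/{n}0.npy",d)
    print(n,camera_model(n))
E
```

```text
pics
{'t': 0.0, 'joint_pos': array([ 1.01949191e+00,  2.07458390e-01,  1.54295759e+00,  3.89089440e-06,
        1.39348198e+00, -1.50498664e-01]), 'qvel': array([-0.00015527, -0.00195391, -0.00059541,  0.00090955, -0.00044692,
       -0.00132865]), 'effort': array([-2.82816354e-04, -3.83028710e+01, -2.91601270e+01, -2.77171939e-04,
        1.06351578e-02,  7.38817135e-06]), 'tcp_pos': array([0.22395188, 0.5287771 , 0.23010223]), 'tool_rot': array([ 2.61838495,  1.73423738, -0.0032862 ]), 'contact_force': array([ 0.54766051, -0.13364302,  0.09831846]), 'moment': array([-0.00053851, -0.0419096 ,  0.01287001]), 'opening': 1.0016693772274454}
scene {'camera_matrix': array([[565.82951091,   0.        , 330.285194  ],
       [  0.        , 565.82951091, 248.67369404],
       [  0.        ,   0.        ,   1.        ]]), 'origin': array([ 1.10790479, -0.55392159,  0.65480702]), 'attitude': array([0.8987364 , 0.38737434, 0.78714039])}
top {'camera_matrix': array([[598.38088527,   0.        , 316.71487067],
       [  0.        , 598.38088527, 232.67699444],
       [  0.        ,   0.        ,   1.        ]]), 'origin': array([ 4.28547618e-01, -6.13338701e-04,  1.20122474e+00]), 'attitude': array([ 0.0513344 , -0.05936241, -1.59273836])}
```

View pics/scene0.png

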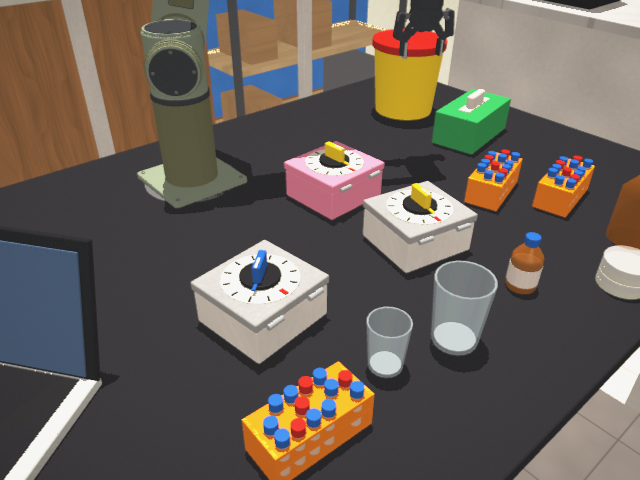

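View pics/top0.png

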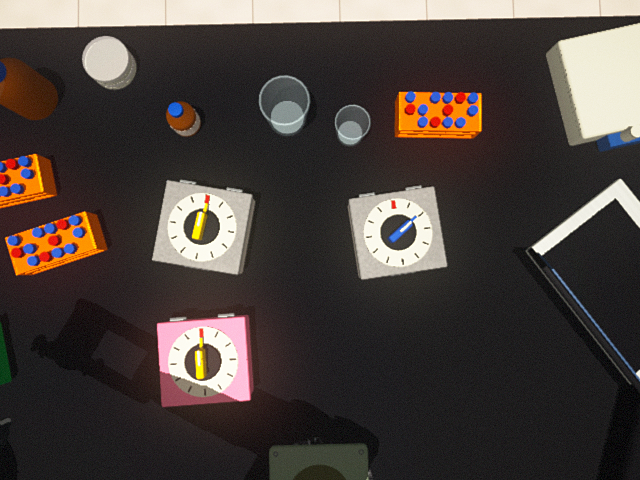

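Candidates (top view): the white box with a yellow dial at (203,227), the pink box with a yellow dial at (203,362), and the white box with a blue dial at (397,232). The white box with the yellow dial fits, because the pink one is excluded by colour and the other dial is blue. Of the two beakers, the smaller is at (351,125) and the larger at (286,105). Next I'll check a crop and measure.

```bash
cat > h.py <<'E'
import numpy as np,cv2
from scipy.spatial.transform import Rotation as R
def ray(cm,u,v):
    K=cm["camera_matrix"];d=np.array([(u-K[0,2])/K[0,0],-(v-K[1,2])/K[1,1],-1.])
    return np.array(cm["origin"]),R.from_rotvec(cm["attitude"]).apply(d)
def onz(cm,u,v,z):
    o,d=ray(cm,u,v);return o+d*(z-o[2])/d[2]
def depthpt(cm,u,v,dep):
    o,d=ray(cm,u,v);return o+d*dep
def tri(a,b):
    (o1,d1),(o2,d2)=a,b
    s=np.linalg.lstsq(np.c_[d1,-d2],o2-o1,rcond=None)[0]
    p,q=o1+d1*s[0],o2+d2*s[1];return (p+q)/2,np.linalg.norm(p-q)
def ymask(bgr):
    h=cv2.cvtColor(bgr,cv2.COLOR_BGR2HSV);return cv2.inRange(h,(20,130,90),(36,255,255))
def rmask(bgr):
    h=cv2.cvtColor(bgr,cv2.COLOR_BGR2HSV);return cv2.inRange(h,(0,150,90),(8,255,255))|cv2.inRange(h,(172,150,90),(180,255,255))
E
python3 - <<'E'
from h import *
from cell import camera_model
t=cv2.imread("pics/top0.png");s=cv2.imread("pics/scene0.png")
a=cv2.resize(t[170:285,145:265],None,fx=5,fy=5,interpolation=cv2.INTER_CUBIC)[:560,:400]
a=cv2.resize(t[180:275,150:257],(400,355),interpolation=cv2.INTER_CUBIC)
b=cv2.resize(s[178:273,360:480],(400,317),interpolation=cv2.INTER_CUBIC)
o=np.zeros((355,800,3),np.uint8);o[:,:400]=a;o[:317,400:]=b;cv2.imwrite("pics/crop.png",o)
for n,im,(x0,x1,y0,y1) in(("top",t,(150,257,175,280)),("scene",s,(360,480,178,273))):
    cm=camera_model(n)
    for nm,f in(("y",ymask),("r",rmask)):
        m=f(im);k=np.zeros_like(m);k[y0:y1,x0:x1]=m[y0:y1,x0:x1]
        ys,xs=np.nonzero(k);print(n,nm,len(xs),xs.mean(),ys.mean(),cv2.minAreaRect(np.c_[xs,ys].astype(np.float32)))
    d=np.load(f"pics/{n}0.npy")
    print(n,"depth valid",(d>0).mean())
d=np.load("pics/top0.npy");cm=camera_model("top")
for u,v in((199,228),(165,262),(175,190),(240,262),(245,195),(190,200)): print(u,v,depthpt(cm,u,v,d[v,u]).round(4))
d=np.load("pics/scene0.npy");cm=camera_model("scene")
for u,v in((418,190),(421,193),(375,207),(470,213),(409,240)): print(u,v,depthpt(cm,u,v,d[v,u]).round(4))
E
```

```text
top y 294 199.68027210884352 224.58843537414967 ((200.16720581054688, 221.03933715820312), (10.993887901306152, 37.79148864746094), 13.240520477294922)
top r 28 206.89285714285714 198.75 ((206.9615478515625, 198.69232177734375), (3.3339741230010986, 7.2562971115112305), 11.309932708740234)
top depth valid 0.9961002604166667
scene y 384 423.5078125 196.30208333333334 ((445.2197265625, 195.5607452392578), (30.574804306030273, 70.41630554199219), 84.89783477783203)
scene r 14 436.7857142857143 218.5 ((436.75006103515625, 218.2500457763672), (5.656853675842285, 2.1213202476501465), 45.0)
scene depth valid 0.99599609375
199 228 [0.5175 0.2051 0.1242]
165 262 [0.4587 0.2768 0.0833]
175 190 [0.5933 0.2569 0.0854]
240 262 [0.4556 0.1373 0.0814]
245 195 [0.5807 0.1256 0.0868]
190 200 [0.5737 0.2288 0.0859]
418 190 [0.5201 0.2016 0.1231]
421 193 [0.529  0.2004 0.1209]
375 207 [0.4696 0.1398 0.0861]
470 213 [0.5999 0.2677 0.0833]
409 240 [0.581  0.1149 0.0784]
```

View pics/crop.png

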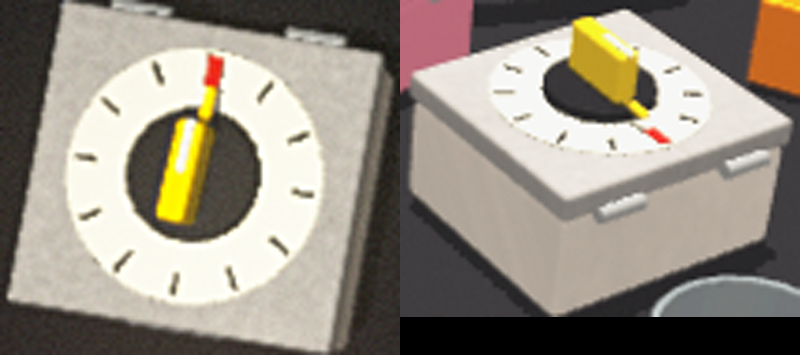

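The crop confirms a white box and yellow bar, with the pointer close to the red mark. Now the centre, height and angle.

```bash
cat >> h.py <<'E'
def cloud(cm,d,x0,x1,y0,y1):
    v,u=np.mgrid[y0:y1,x0:x1];u=u.ravel();v=v.ravel()
    K=cm["camera_matrix"];D=np.c_[(u-K[0,2])/K[0,0],-(v-K[1,2])/K[1,1],-np.ones(len(u))]*d[v,u][:,None]
    return np.array(cm["origin"])+R.from_rotvec(cm["attitude"]).apply(D),u,v
E
python3 - <<'E'
from h import *
from cell import camera_model
for n,(x0,x1,y0,y1) in(("top",(150,257,175,280)),("scene",(360,480,178,273))):
    im=cv2.imread(f"pics/{n}0.png");cm=camera_model(n);d=np.load(f"pics/{n}0.npy")
    g=im.min(2);g2=np.zeros_like(g);g2[y0:y1,x0:x1]=g[y0:y1,x0:x1]
    m=(g2>205).astype(np.uint8);m=cv2.morphologyEx(m,cv2.MORPH_CLOSE,np.ones((5,5)))
    c=max(cv2.findContours(m,cv2.RETR_EXTERNAL,cv2.CHAIN_APPROX_NONE)[0],key=cv2.contourArea)
    P=np.array([onz(cm,u,v,.0855)[:2] for u,v in cv2.convexHull(c)[:,0]])
    A=np.c_[2*P,np.ones(len(P))];s=np.linalg.lstsq(A,(P**2).sum(1),rcond=None)[0];r=np.sqrt(s[2]+s[0]**2+s[1]**2)
    print(n,"ring",s[:2],r,np.abs(np.hypot(*(P-s[:2]).T)-r).max())
    p,u,v=cloud(cm,d,x0,x1,y0,y1)
    k=(p[:,2]>.112)&(p[:,2]<.14)&(ymask(im)[v,u]>0)
    q=p[k];t=q[q[:,2]>np.percentile(q[:,2],40)] if n=="scene" else q
    print(k.sum(),"topz",np.percentile(q[:,2],[5,50,95]),cv2.minAreaRect(t[:,:2].astype(np.float32)*1000))
    rm=(rmask(im)[v,u]>0); uu,vv=u[rm].mean(),v[rm].mean();rp=onz(cm,uu,vv,.0855)
    print("red",rp,"az",np.degrees(np.arctan2(rp[1]-s[1],rp[0]-s[0])))
E
```

```text
top ring [0.52292762 0.20789132] 0.06395754158192406 0.0008937847800259136
201 topz [0.11376461 0.12356453 0.12787388] ((523.3104858398438, 207.33045959472656), (14.382073402404785, 49.859771728515625), 76.85199737548828)
red [0.57538998 0.19723792 0.0855    ] az -11.478836345711278
scene ring [0.52367797 0.20679808] 0.10036102326914065 0.018950675117649834
170 topz [0.11276696 0.12095506 0.12604875] ((523.491455078125, 205.4904022216797), (14.21722412109375, 50.701541900634766), 73.9914779663086)
red [0.57339856 0.20019061 0.0855    ] az -7.569803721855095
```

```bash
cat >> h.py <<'E'
def plan(obs,target,bar_az_deg=None):
    T=R.from_rotvec(obs["tool_rot"]);d=T.inv().apply(np.array(target)-obs["tcp_pos"])
    x=T.apply([1,0,0]);az=np.degrees(np.arctan2(x[1],x[0]))
    print("t",obs["t"],"tcp",obs["tcp_pos"].round(4),"toolx az",az.round(2),"toolz",T.apply([0,0,1]).round(4),"j6",obs["joint_pos"][5].round(3),"F",obs["contact_force"].round(1),"M",obs["moment"].round(2),"op",round(obs["opening"],3))
    print("tool shift units",(d/.04).round(2))
    if bar_az_deg is not None:
        e=[(( az-(bar_az_deg+s)+180)%360-180) for s in(90,-90)];print("cw turn needed units (either)",[round(np.radians(k)/.08,2) for k in e])
E
python3 - <<'E'
from h import *
from cell import *
plan(observe(),[.523,.207,.25],-13.)
print(camera_model("wrist"))
p,d=snapshot("wrist");cv2.imwrite("pics/w0.png",p[:,:,::-1])
E
```

```text
t 0.1 tcp [0.224  0.5288 0.2302] toolx az 67.03 toolz [-0.001  -0.0017 -1.    ] j6 -0.15 F [0.4 0.4 0. ] M [ 0.01 -0.    0.06] op 1.0
tool shift units [-4.49 10.02 -0.49]
cw turn needed units (either) [np.float64(-2.17), np.float64(37.1)]
{'camera_matrix': array([[371.64829954,   0.        , 319.98312915],
       [  0.        , 371.64829954, 244.46388479],
       [  0.        ,   0.        ,   1.        ]]), 'origin': array([0.16196969, 0.55541787, 0.37247207]), 'attitude': array([-0.23989892, -0.15593979,  1.1630859 ])}
```

View pics/w0.png

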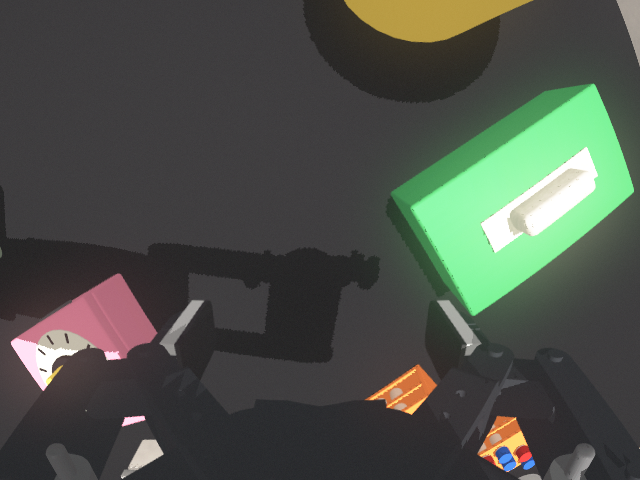

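Run:
```python
from h import *
from cell import *
o=observe();cm=camera_model("wrist");T=R.from_rotvec(o["tool_rot"]);C=R.from_rotvec(cm["attitude"])
print("axis in tool",T.inv().apply(C.apply([0,0,-1])),"up",T.inv().apply(C.apply([0,1,0])),"off",T.inv().apply(cm["origin"]-o["tcp_pos"]))
```

```text
axis in tool [-2.49431995e-04  2.67147656e-01  9.63655575e-01] up [-3.20764910e-04 -9.63655577e-01  2.67147574e-01] off [-1.50088142e-05 -6.75142050e-02 -1.42213748e-01]
```

Request:
drive_tool --xyz '[[-0.4, 1, -0.1], [-0.4, 1, -0.1], [-0.4, 1, -0.1], [-0.4, 1, -0.1], [-0.4, 1, -0.1], [-0.4, 1, 0], [-0.4, 1, 0], [-0.4, 1, 0]]' --dr '[[0, 0, 0], [0, 0, 0], [0, 0, 0], [0, 0, 0], [0, 0, 0], [0, 0, 0], [0, 0, 0], [0, 0, 0]]' --claw '[-1, -1, -1, -1, -1, -1, -1, -1]'

```text
t: 0.95
tcp_pos: [0.4699, 0.2852, 0.2511]
tool_rot: [-2.619, -1.735, 0.0]
contact_force: [1.3, -0.1, 0.6]
opening: 0.999
```

Run:
```python
from h import *
from cell import *
plan(observe(),[.545,.202,.25],-13.)
```

```text
t 0.95 tcp [0.4699 0.2852 0.2511] toolx az 67.03 toolz [-3.e-04 -0.e+00 -1.e+00] j6 -0.782 F [ 1.3 -0.1  0.6] M [ 0.02 -0.01 -0.02] op 0.999
tool shift units [-1.18  2.54  0.03]
cw turn needed units (either) [np.float64(-2.17), np.float64(37.1)]
```

Request:
drive_tool --xyz '[[-0.4, 0.85, 0], [-0.4, 0.85, 0], [-0.4, 0.85, 0], [0, 0, 0], [0, 0, 0], [0, 0, 0]]' --dr '[[0, 0, 0], [0, 0, 0], [0, 0, 0], [0, 0, -1], [0, 0, -1], [0, 0, -0.2]]' --claw '[-1, -1, -1, -1, -1, -1]'

```text
t: 1.55
tcp_pos: [0.5442, 0.2022, 0.2507]
tool_rot: [-2.456, -1.958, 0.002]
contact_force: [-0.4, 0.4, 0.0]
opening: 1.004
```

Run:
```python
from h import *
from cell import *
import pickle
o=observe();cm=camera_model("wrist");p,d=snapshot("wrist")
cv2.imwrite("pics/w1.png",p[:,:,::-1]);pickle.dump((o,cm,d),open("pics/w1.pkl","wb"))
plan(o,[.523,.207,.2],-13.)
```

```text
t 1.55 tcp [0.5442 0.2022 0.2507] toolx az 77.11 toolz [-1.1e-03 -2.0e-04 -1.0e+00] j6 -1.139 F [-0.4  0.4  0. ] M [0.01 0.04 0.01] op 1.004
tool shift units [-0.   -0.54  1.27]
cw turn needed units (either) [np.float64(0.02), np.float64(-39.25)]
```

View pics/w1.png

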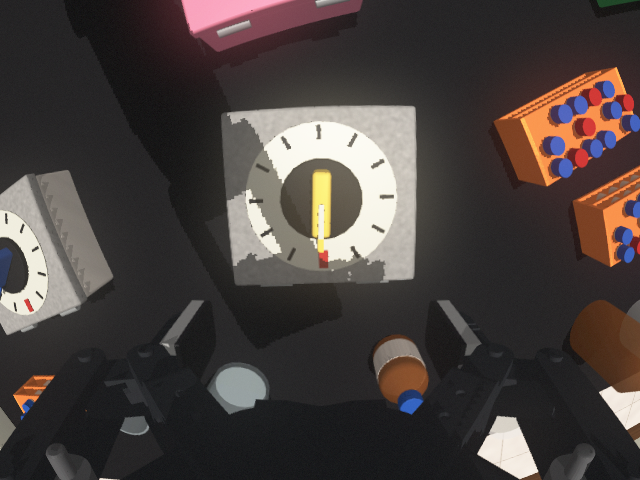

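The dial is at (322,200), the red mark at (323,259), and the bar nearly vertical at columns 314-330. The blue dial (left edge) and both beakers are well clear of the fingers. Next, angles from this view plus a two-view height.

```bash
cat >> h.py <<'E'
def fdir(cm,u,v):
    K=cm["camera_matrix"];x=(np.asarray(u,float)-K[0,2])/K[0,0];y=(np.asarray(v,float)-K[1,2])/K[1,1]
    r=np.hypot(x,y)+1e-12;s=np.sin(r)/r
    return R.from_rotvec(cm["attitude"]).apply(np.stack([x*s,-y*s,-np.cos(r)],-1))
def fonz(cm,u,v,z):
    d=fdir(cm,u,v);o=np.array(cm["origin"]);return o+d*((z-o[2])/d[...,2])[...,None]
def measure(im,cm,c0,zl=.085,zt=.1245):
    """dial from a wrist picture: mark azimuths, bar azimuth, red azimuth about c"""
    V,U=np.mgrid[0:480,0:640];P=fonz(cm,U.ravel(),V.ravel(),zl)[:,:2].reshape(480,640,2)
    h=cv2.cvtColor(im,cv2.COLOR_BGR2HSV)
    c=np.array(c0);rr=np.hypot(*(P-c).transpose(2,0,1))
    # red
    rm=(rmask(im)>0)&(rr<.07);rp=P[rm].mean(0)
    # marks: dark against the local median, in the annulus
    g=cv2.cvtColor(im,cv2.COLOR_BGR2GRAY);bg=cv2.medianBlur(g,21)
    m=((g<0.6*bg)&(rr>.046)&(rr<.061)).astype(np.uint8)
    n,L,S,_=cv2.connectedComponentsWithStats(m)
    az=[]
    for i in range(1,n):
        if S[i,4]>=12:
            q=P[L==i].mean(0)-c;az.append((np.degrees(np.arctan2(q[1],q[0])).round(1),int(S[i,4]),np.hypot(*q).round(4)))
    ym=(ymask(im)>0)&(rr<.06)
    Q=fonz(cm,U[ym],V[ym],zt)[:,:2]
    red=np.degrees(np.arctan2(*(rp-c)[::-1]))
    return red,az,Q,ym
E
python3 - <<'E'
from h import *
import pickle
o,cm,d=pickle.load(open("pics/w1.pkl","rb"));im=cv2.imread("pics/w1.png")
c0=[.5232,.2072]
red,az,Q,ym=measure(im,cm,c0)
print("red",red);print(sorted(az))
for z in(.0945,.1245):
    V,U=np.nonzero(ym);q=fonz(cm,U,V,z)[:,:2];print(z,cv2.minAreaRect(q.astype(np.float32)*1000))
# inner: black disc top z .0945
g=im.max(2);V,U=np.mgrid[0:480,0:640];P=fonz(cm,U.ravel(),V.ravel(),.0945)[:,:2].reshape(480,640,2)
m=((g<75)&(np.hypot(*(P-c0).transpose(2,0,1))<.042)).astype(np.uint8)
m=cv2.morphologyEx(m|ym.astype(np.uint8)*(np.hypot(*(P-c0).transpose(2,0,1))<.03),cv2.MORPH_OPEN,np.ones((5,5)))
c=max(cv2.findContours(m.astype(np.uint8),0,1)[0],key=cv2.contourArea)
print("disc px",cv2.minEnclosingCircle(c),fonz(cm,*cv2.minEnclosingCircle(c)[0],.0945),cv2.boundingRect(c))
# two-view: bar end edges. wrist bar-top rows & depth
b=ym.copy();ys,xs=np.nonzero(b);print("bar px",xs.min(),xs.max(),ys.min(),ys.max(),"widths",[(r,np.nonzero(b[r])[0].min(),np.nonzero(b[r])[0].max()) for r in range(ys.min(),ys.max()+1,6)])
for u,v in((322,185),(318,200),(322,225),(390,120),(300,205)):
    D=fdir(cm,u,v);ax=R.from_rotvec(cm["attitude"]).apply([0,0,-1]);print(u,v,(np.array(cm["origin"])+D*d[v,u]/(D@ax)).round(4))
o2=np.zeros((480,440,3),np.uint8);cv2.imwrite("pics/w1c.png",cv2.resize(im[100:290,220:420],(600,570),interpolation=cv2.INTER_CUBIC))
E
```

```text
red -9.653393439956472
[(np.float64(-161.8), 48, np.float64(0.0551)), (np.float64(-132.0), 33, np.float64(0.0552)), (np.float64(-101.8), 43, np.float64(0.0549)), (np.float64(-71.6), 39, np.float64(0.0548)), (np.float64(-41.0), 31, np.float64(0.0538)), (np.float64(20.2), 44, np.float64(0.0541)), (np.float64(50.2), 41, np.float64(0.0549)), (np.float64(80.3), 41, np.float64(0.0552)), (np.float64(110.0), 41, np.float64(0.0558)), (np.float64(139.4), 40, np.float64(0.0555)), (np.float64(168.9), 31, np.float64(0.0561))]
0.0945 ((531.6651000976562, 205.81959533691406), (14.842365264892578, 67.47898864746094), 76.86854553222656)
0.1245 ((526.323974609375, 206.96546936035156), (13.350580215454102, 60.696773529052734), 76.86853790283203)
disc px ((315.0, 209.5), 26.575464248657227) [0.5291062  0.20131707 0.0945    ] (312, 183, 9, 54)
bar px 312 330 170 251 widths [(170, np.int64(317), np.int64(325)), (176, np.int64(313), np.int64(330)), (182, np.int64(312), np.int64(330)), (188, np.int64(312), np.int64(330)), (194, np.int64(312), np.int64(330)), (200, np.int64(312), np.int64(330)), (206, np.int64(312), np.int64(330)), (212, np.int64(312), np.int64(330)), (218, np.int64(312), np.int64(330)), (224, np.int64(312), np.int64(330)), (230, np.int64(312), np.int64(329)), (236, np.int64(313), np.int64(328)), (242, np.int64(318), np.int64(322)), (248, np.int64(318), np.int64(322))]
322 185 [0.5076 0.2119 0.124 ]
318 200 [0.5178 0.2066 0.1233]
322 225 [0.5366 0.2053 0.1243]
390 120 [0.4705 0.278  0.0855]
300 205 [0.5228 0.1902 0.0941]
```

View pics/w1c.png

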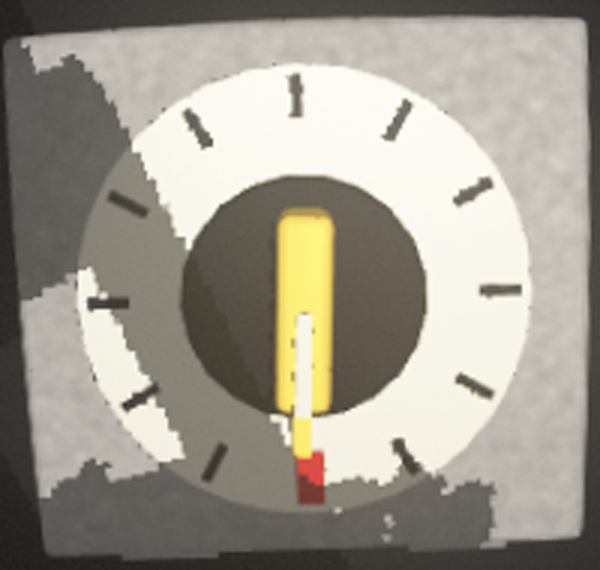

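Run:
```python
from h import *
import pickle
from cell import camera_model
o,cm,d=pickle.load(open("pics/w1.pkl","rb"));im=cv2.imread("pics/w1.png")
from scipy.optimize import least_squares
red,az,Q,ym=measure(im,cm,[.5232,.2072])
A=np.array([a[0] for a in az]);r=np.array([a[2] for a in az])
P=np.c_[np.cos(np.radians(A)),np.sin(np.radians(A))]*r[:,None]+[.5232,.2072]
k=np.round((A+10.8)/30)
f=lambda x:(P-(x[:2]+x[2]*np.c_[np.cos(np.radians(x[3]+30*k)),np.sin(np.radians(x[3]+30*k))])).ravel()
s=least_squares(f,[.5232,.2072,.055,-10.8]);print("centre,r,az12",s.x,"max res mm",np.abs(s.fun).max()*1e3)
print("bar top centre wrist",fonz(cm,np.array([321.,321.]),np.array([172.,238.]),.1245), fonz(cm,np.array([321.,321.]),np.array([172.,238.]),.1245).mean(0))
t=camera_model("top")
print("rear end tri",tri((np.array(cm["origin"]),fdir(cm,321,172)),ray(t,196.8,238.8)))
print("red tri",tri((np.array(cm["origin"]),fdir(cm,323.,259.5)),ray(t,206.9,198.7)))
plan(o,[.5235,.2070,.1],-13.1)
```

```text
centre,r,az12 [  0.52231852   0.20765942   0.05494365 -10.80961333] max res mm 0.5673042789803295
bar top centre wrist [[0.49815226 0.21332723 0.1245    ]
 [0.54603273 0.2024051  0.1245    ]] [0.52209249 0.20786617 0.1245    ]
rear end tri (array([0.49945855, 0.21303722, 0.10485363]), np.float64(0.0002595746527441426))
red tri (array([0.57571678, 0.19756065, 0.08341726]), np.float64(0.00010292416381338192))
t 1.55 tcp [0.5442 0.2022 0.2507] toolx az 77.11 toolz [-1.1e-03 -2.0e-04 -1.0e+00] j6 -1.139 F [-0.4  0.4  0. ] M [0.01 0.04 0.01] op 1.004
tool shift units [ 0.   -0.53  3.77]
cw turn needed units (either) [np.float64(0.04), np.float64(-39.22)]
```

Run:
```python
from h import *
import pickle
from cell import camera_model
o,cm,d=pickle.load(open("pics/w1.pkl","rb"))
s=cv2.imread("pics/scene0.png");cv2.imwrite("pics/sc.png",cv2.resize(s[178:218,395:450],(770,560),interpolation=cv2.INTER_CUBIC))
sc=camera_model("scene");w=lambda u,v:(np.array(cm["origin"]),fdir(cm,u,v))
print("centre tri",tri(w(321,205),ray(sc,421.5,188.5)))
```

```text
centre tri (array([0.52210055, 0.20830214, 0.12483788]), np.float64(0.0010735264546595836))
```

View pics/sc.png

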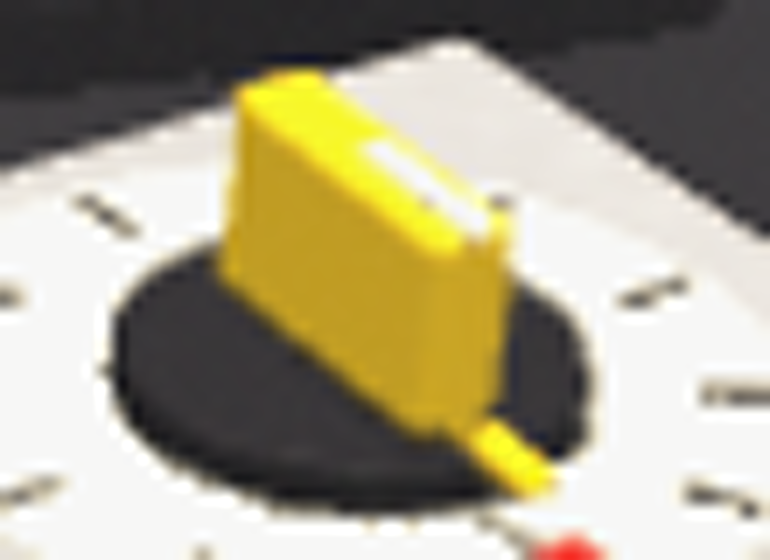

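Bar-top height is 0.1245 (two views, and depth agrees), centre is (0.5225, 0.2076), and the 12 mark is at azimuth -10.8°. The bar is at -13.1°, so the dial is at about 0.04 rad. I'll go down to TCP z 0.100.

Request:
drive_tool --xyz '[[0, -0.28, 0.3], [0, -0.28, 0.7], [0, 0, 0.8], [0, 0, 0.8], [0, 0, 0.6], [0, 0, 0.4], [0, 0, 0.16], [0, 0, 0]]' --dr '[[0, 0, 0], [0, 0, 0], [0, 0, 0], [0, 0, 0], [0, 0, 0], [0, 0, 0], [0, 0, 0], [0, 0, 0]]' --claw '[-0.5, 0, 0, 0, 0, 0, 0, 0]'

```text
t: 2.4
tcp_pos: [0.5215, 0.2078, 0.0999]
tool_rot: [-2.456, -1.957, 0.003]
contact_force: [-0.4, -0.7, 0.3]
opening: 0.496
```

Run:
```python
from h import *
from cell import *
import pickle
o=observe();cm=camera_model("wrist");p,d=snapshot("wrist")
cv2.imwrite("pics/w2.png",p[:,:,::-1]);pickle.dump((o,cm,d),open("pics/w2.pkl","wb"))
plan(o,[.5225,.2076,.1],-13.1)
```

```text
t 2.4 tcp [0.5215 0.2078 0.0999] toolx az 77.11 toolz [-2.2e-03 -5.0e-04 -1.0e+00] j6 -1.121 F [-0.4 -0.7  0.3] M [0.   0.02 0.01] op 0.496
tool shift units [ 0.    0.03 -0.  ]
cw turn needed units (either) [np.float64(0.05), np.float64(-39.22)]
```

View pics/w2.png

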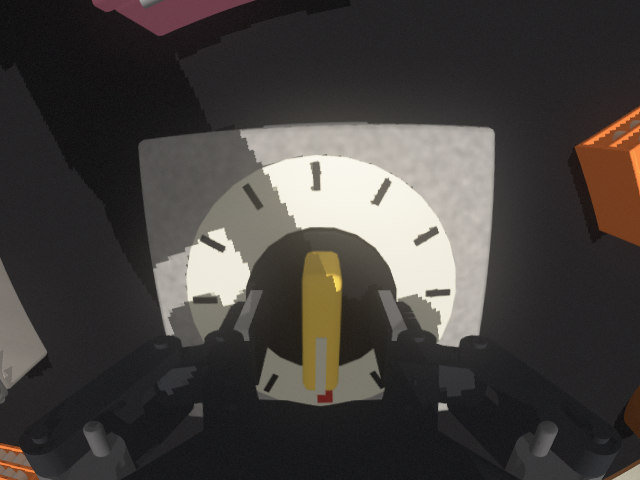

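The bar (column ~322, rows 252-390) stands centred between the pads (columns ~250 and ~392), and the red mark shows at (323,396). Closing.

Request:
drive_tool --xyz '[[0, 0, 0], [0, 0, 0], [0, 0, 0], [0, 0, 0], [0, 0, 0]]' --dr '[[0, 0, 0], [0, 0, 0], [0, 0, 0], [0, 0, 0], [0, 0, 0]]' --claw '[1, 1, 1, 1, 1]'

```text
t: 2.95
tcp_pos: [0.5234, 0.2077, 0.1025]
tool_rot: [2.455, 1.957, 0.003]
contact_force: [-1.6, -1.6, 6.7]
opening: 0.147
```

Run:
```python
from h import *
from cell import *
plan(observe(),[.5225,.2076,.1],-70.8)
```

```text
t 2.95 tcp [0.5234 0.2077 0.1025] toolx az 77.12 toolz [ 0.0024  0.     -1.    ] j6 -1.121 F [-1.6 -1.6  6.7] M [-0.25  0.23  0.07] op 0.147
tool shift units [-0.01 -0.02  0.06]
cw turn needed units (either) [np.float64(12.64), np.float64(-26.63)]
```

Request:
drive_tool --xyz '[[0, 0, -0.05], [0, 0, 0], [0, 0, 0], [0, 0, 0], [0, 0, 0], [0, 0, 0], [0, 0, 0], [0, 0, 0]]' --dr '[[0, 0, 0.3], [0, 0, 0.7], [0, 0, 0.9], [0, 0, 0.9], [0, 0, 0.9], [0, 0, 0.9], [0, 0, 0.9], [0, 0, 0.9]]' --claw '[1, 1, 1, 1, 1, 1, 1, 1]'

```text
t: 3.75
tcp_pos: [0.5231, 0.2071, 0.1026]
tool_rot: [2.873, 1.266, 0.001]
contact_force: [2.1, -1.9, -3.0]
opening: 0.145
```

Run:
```python
from h import *
from cell import *
plan(observe(),[.5225,.2076,.1],-70.8)
```

```text
t 3.75 tcp [0.5231 0.2071 0.1026] toolx az 47.57 toolz [ 1.4e-03 -9.0e-04 -1.0e+00] j6 -0.606 F [ 2.1 -1.9 -3. ] M [-0.3  -0.43 -0.  ] op 0.145
tool shift units [-0.   -0.02  0.06]
cw turn needed units (either) [np.float64(6.19), np.float64(-33.08)]
```

Request:
drive_tool --xyz '[[0, 0, 0], [0, 0, 0], [0, 0, 0], [0, 0, 0], [0, 0, 0], [0, 0, 0], [0, 0, 0], [0, 0, 0]]' --dr '[[0, 0, 0.9], [0, 0, 0.9], [0, 0, 0.9], [0, 0, 0.9], [0, 0, 0.8], [0, 0, 0.8], [0, 0, 0.6], [0, 0, 0.4]]' --claw '[1, 1, 1, 1, 1, 1, 1, 1]'

```text
t: 4.55
tcp_pos: [0.5226, 0.2068, 0.1026]
tool_rot: [3.096, 0.524, -0.0]
contact_force: [1.5, -2.0, -0.9]
opening: 0.151
```

Run:
```python
from h import *
from cell import *
import pickle
o=observe();cm=camera_model("wrist");p,d=snapshot("wrist")
cv2.imwrite("pics/w3.png",p[:,:,::-1]);pickle.dump((o,cm,d),open("pics/w3.pkl","wb"))
p,d=snapshot("scene");cv2.imwrite("pics/s3.png",p[:,:,::-1])
plan(o,[.5225,.2076,.1],-70.8)
```

```text
t 4.55 tcp [0.5226 0.2068 0.1026] toolx az 19.23 toolz [ 2.0e-04 -1.7e-03 -1.0e+00] j6 -0.111 F [ 1.5 -2.  -0.9] M [-0.49 -0.27  0.11] op 0.151
tool shift units [ 0.   -0.02  0.06]
cw turn needed units (either) [np.float64(0.01), np.float64(-39.26)]
```

View pics/w3.png

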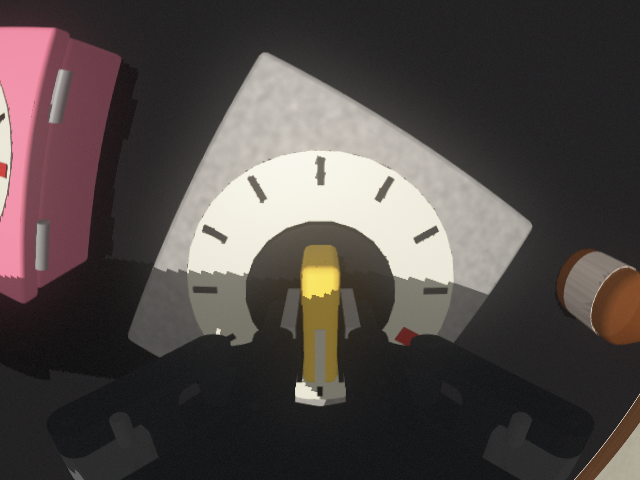

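The bar lies on the line from mark 8 at (320,170) to the mark under its tip at (320,391), and red is at (406,337), two marks away. So the pointer is on 2. Dwelling here.

Request:
drive_tool --xyz '[[0, 0, 0], [0, 0, 0], [0, 0, 0], [0, 0, 0], [0, 0, 0], [0, 0, 0]]' --dr '[[0, 0, 0], [0, 0, 0], [0, 0, 0], [0, 0, 0], [0, 0, 0], [0, 0, 0]]' --claw '[1, 1, 1, 1, 1, 1]'

```text
t: 5.25
tcp_pos: [0.5225, 0.2068, 0.1026]
tool_rot: [3.095, 0.528, -0.0]
contact_force: [2.8, -4.7, -1.4]
opening: 0.149
```

Request:
drive_tool --xyz '[[0, 0, 0], [0, 0, 0], [0, 0, 0], [0, 0, 0], [0, 0, 0], [0, 0, 0], [0, 0, 0], [0, 0, 0]]' --dr '[[0, 0, -0.3], [0, 0, -0.7], [0, 0, -0.9], [0, 0, -0.9], [0, 0, -0.9], [0, 0, -0.9], [0, 0, -0.9], [0, 0, -0.9]]' --claw '[1, 1, 1, 1, 1, 1, 1, 1]'

```text
t: 6.05
tcp_pos: [0.5231, 0.2072, 0.1026]
tool_rot: [2.859, 1.299, 0.001]
contact_force: [3.9, -3.8, -3.2]
opening: 0.147
```

Run:
```python
from h import *
from cell import *
plan(observe(),[.5225,.2076,.1],-10.8)
```

```text
t 6.05 tcp [0.5231 0.2072 0.1026] toolx az 48.87 toolz [ 1.4e-03 -8.0e-04 -1.0e+00] j6 -0.628 F [ 3.9 -3.8 -3.2] M [-0.64 -0.67 -0.04] op 0.147
tool shift units [-0.   -0.02  0.07]
cw turn needed units (either) [np.float64(-6.62), np.float64(32.65)]
```

Request:
drive_tool --xyz '[[0, 0, 0], [0, 0, 0], [0, 0, 0], [0, 0, 0], [0, 0, 0], [0, 0, 0], [0, 0, 0], [0, 0, 0]]' --dr '[[0, 0, -0.9], [0, 0, -0.9], [0, 0, -0.9], [0, 0, -0.9], [0, 0, -0.9], [0, 0, -0.9], [0, 0, -0.8], [0, 0, -0.45]]' --claw '[1, 1, 1, 1, 1, 1, 1, 1]'

```text
t: 6.85
tcp_pos: [0.5233, 0.2078, 0.1026]
tool_rot: [2.418, 2.004, 0.003]
contact_force: [3.6, -2.8, -5.5]
opening: 0.152
```

Run:
```python
from h import *
from cell import *
import pickle
o=observe();cm=camera_model("wrist");p,d=snapshot("wrist")
cv2.imwrite("pics/w4.png",p[:,:,::-1]);pickle.dump((o,cm,d),open("pics/w4.pkl","wb"))
plan(o,[.5225,.2076,.1],-10.8)
```

```text
t 6.85 tcp [0.5233 0.2078 0.1026] toolx az 79.29 toolz [ 2.1e-03  4.0e-04 -1.0e+00] j6 -1.16 F [ 3.6 -2.8 -5.5] M [-0.39 -0.72 -0.04] op 0.152
tool shift units [-0.01 -0.02  0.07]
cw turn needed units (either) [np.float64(0.02), np.float64(-39.25)]
```

View pics/w4.png

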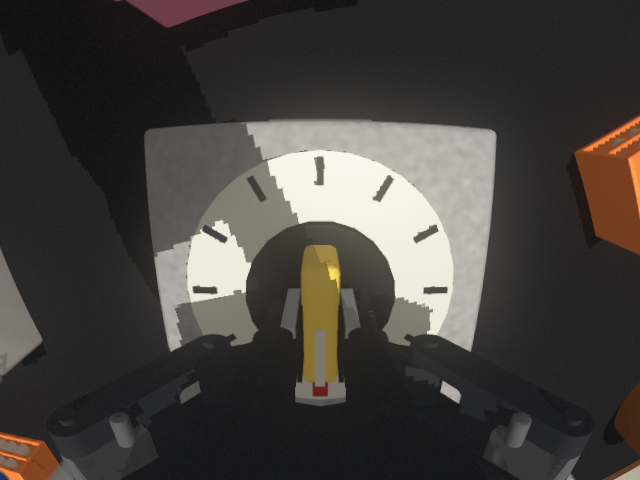

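The red mark is exactly under the tip at (320,391), and mark 6 lines up at (320,170), so the pointer is on 12. I'll dwell, then turn 30° (6.55 units) right to 1.

Request:
drive_tool --xyz '[[0, 0, 0], [0, 0, 0], [0, 0, 0], [0, 0, 0], [0, 0, 0], [0, 0, 0]]' --dr '[[0, 0, 0], [0, 0, 0], [0, 0, 0], [0, 0, 0], [0, 0, 0], [0, 0, 0]]' --claw '[1, 1, 1, 1, 1, 1]'

```text
t: 7.5
tcp_pos: [0.5233, 0.2077, 0.1026]
tool_rot: [2.42, 2.001, 0.003]
contact_force: [6.1, -2.5, -4.9]
opening: 0.144
```

Request:
drive_tool --xyz '[[0, 0, 0], [0, 0, 0], [0, 0, 0], [0, 0, 0], [0, 0, 0], [0, 0, 0], [0, 0, 0], [0, 0, 0]]' --dr '[[0, 0, 0.4], [0, 0, 0.9], [0, 0, 1], [0, 0, 1], [0, 0, 1], [0, 0, 1], [0, 0, 0.85], [0, 0, 0.4]]' --claw '[1, 1, 1, 1, 1, 1, 1, 1]'

```text
t: 8.3
tcp_pos: [0.5231, 0.2072, 0.1026]
tool_rot: [2.857, 1.303, 0.001]
contact_force: [4.4, -3.8, -4.9]
opening: 0.147
```

Run:
```python
from h import *
from cell import *
import pickle
o=observe();cm=camera_model("wrist");p,d=snapshot("wrist")
cv2.imwrite("pics/w5.png",p[:,:,::-1]);pickle.dump((o,cm,d),open("pics/w5.pkl","wb"))
plan(o,[.5225,.2076,.1],-40.8)
```

```text
t 8.3 tcp [0.5231 0.2072 0.1026] toolx az 49.03 toolz [ 1.4e-03 -9.0e-04 -1.0e+00] j6 -0.631 F [ 4.4 -3.8 -4.9] M [-0.7  -0.7   0.06] op 0.147
tool shift units [-0.   -0.02  0.07]
cw turn needed units (either) [np.float64(-0.04), np.float64(39.23)]
```

View pics/w5.png

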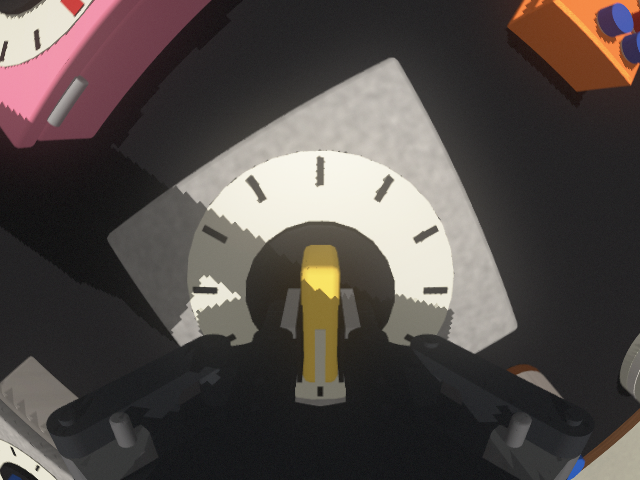

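The bar is aligned with the marks at (320,170) and (320,391), so the pointer is on 1. I'll dwell, release to half open, then lift straight up.

Request:
drive_tool --xyz '[[0, 0, 0], [0, 0, 0], [0, 0, 0], [0, 0, 0], [0, 0, 0], [0, 0, 0], [0, 0, 0]]' --dr '[[0, 0, 0], [0, 0, 0], [0, 0, 0], [0, 0, 0], [0, 0, 0], [0, 0, 0], [0, 0, 0]]' --claw '[1, 1, 1, 1, 1, 1, 1]'

```text
t: 9.05
tcp_pos: [0.5231, 0.2072, 0.1026]
tool_rot: [2.856, 1.305, 0.001]
contact_force: [4.1, -3.4, -4.9]
opening: 0.15
```

Request:
drive_tool --xyz '[[0, 0, 0], [0, 0, 0], [0, 0, 0], [0, 0, 0], [0, 0, 0]]' --dr '[[0, 0, 0], [0, 0, 0], [0, 0, 0], [0, 0, 0], [0, 0, 0]]' --claw '[0, 0, 0, 0, 0]'

```text
t: 9.55
tcp_pos: [0.5223, 0.208, 0.1031]
tool_rot: [-2.857, -1.307, -0.0]
contact_force: [-0.0, 0.6, 1.0]
opening: 0.505
```

Request:
drive_tool --xyz '[[0, 0, -0.3], [0, 0, -0.5], [0, 0, -0.8], [0, 0, -0.8], [0, 0, -0.8], [0, 0, -0.5], [0, 0, -0.2], [0, 0, 0]]' --dr '[[0, 0, 0], [0, 0, 0], [0, 0, 0], [0, 0, 0], [0, 0, 0], [0, 0, 0], [0, 0, 0], [0, 0, 0]]' --claw '[0, 0, 0, 0, 0, 0, 0, 0]'

```text
t: 10.35
tcp_pos: [0.5232, 0.208, 0.2609]
tool_rot: [2.856, 1.307, 0.006]
contact_force: [-0.4, 0.6, -0.2]
opening: 0.502
```

Run:
```python
from h import *
from cell import *
import pickle
o=observe();cm=camera_model("wrist");p,d=snapshot("wrist");im=p[:,:,::-1].copy()
cv2.imwrite("pics/w6.png",im)
plan(o,[.5225,.2076,.25],-40.8)
c=[.5223,.2077];red,az,Q,ym=measure(im,cm,c)
A=np.array([a[0] for a in az]);res=(A+10.8+15)%30-15
V,U=np.nonzero(ym);r=cv2.minAreaRect(fonz(cm,U,V,.1245)[:,:2].astype(np.float32)*1000)
print("red",red,"marks off -10.8:",res.round(1),"bar",r)
p,d=snapshot("scene");cv2.imwrite("pics/s6.png",p[:,:,::-1])
p,d=snapshot("top");cv2.imwrite("pics/t6.png",p[:,:,::-1])
```

```text
t 10.35 tcp [0.5232 0.208  0.2609] toolx az 49.16 toolz [ 3.5e-03  9.0e-04 -1.0e+00] j6 -0.633 F [-0.4  0.6 -0.2] M [-0.04 -0.01 -0.01] op 0.502
tool shift units [-0.02 -0.01  0.27]
cw turn needed units (either) [np.float64(-0.01), np.float64(39.26)]
red -10.351476569520543 marks off -10.8: [ 0.3  0.2  0.4 -0.1  0.2 -0.  -0.1 -0.5 -0.1 -0.4 -0.4 -0.6] bar ((523.6860961914062, 206.6007080078125), (13.290684700012207, 61.416744232177734), 48.80195236206055)
```

View pics/w6.png

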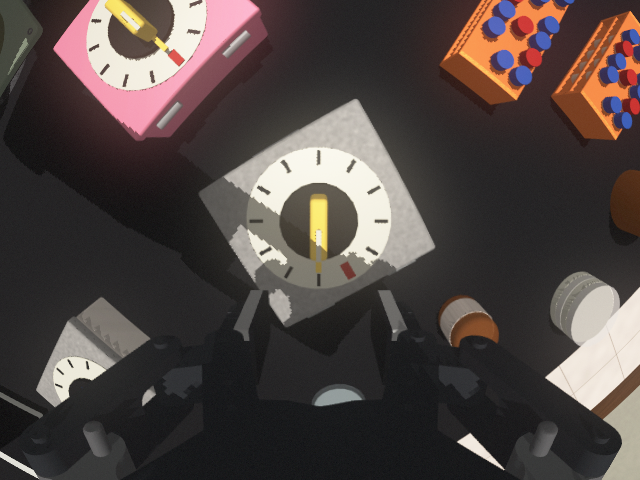

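View pics/s6.png

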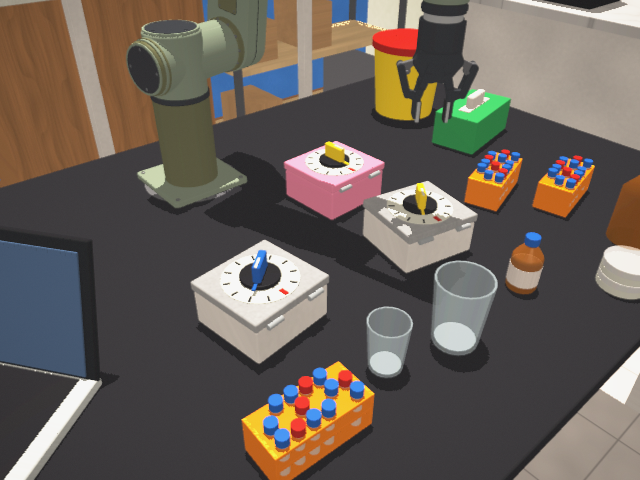

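The pointer is on the mark just right of red: bar at -41.2° against 12 at -10.9°, so 30.3°, or 0.53 rad. In the scene view the blue dial (260,275) and the small beaker (389,340) are unchanged.

Run:
```python
import cv2,numpy as np
a=cv2.imread("pics/scene0.png").astype(int);b=cv2.imread("pics/s6.png").astype(int)
for n,(x0,x1,y0,y1) in dict(blue=(190,330,240,360),beaker=(360,415,300,380)).items(): print(n,np.abs(a-b)[y0:y1,x0:x1].mean())
from cell import *
print(observe()["t"]);print(job_done())
```

```text
blue 1.4201388888888888
beaker 0.8706818181818182
10.5
the job is handed in; nothing more can be done
None
```

I turned the yellow dial on the white box right to 2, left to 12, then right to 1. I held it at least 0.6 s at each number, let go and lifted straight up. I handed the job in at t = 10.5 s.

**Last checks:**
- **Pointer:** it stands 30.3° (0.53 rad) clockwise of the red mark; the target was 0.524.
- **Blue dial and small beaker:** the before and after pictures match to within image noise.
- **Gripper:** it ended clear of everything, about 0.14 m above the dial. The wrist force readings I saw stayed under about 10 N.

**One disagreement:** an early two-view height for the rear end of the bar came out at 0.105 m, from pixels I had read by eye. I did not use it, because the wrist and scene views together gave 0.125 m and the depth readings about 0.124 m.

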